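Load two tea tins into a sloped, sprung labelling jig

TASK

Load the leaning labelling jig for the next label run: the tin with the yellow dot goes into the station with the yellow keeper, the tin with the blue dot into the one with the blue keeper. Set each tin's bottom on its sprung foot, press it down along the slope just far enough to pass its lid under the keeper, lay it back until it rests on both padded rails, and let the spring lift it home against the keeper. Work gently, without leaning hard on the jig, and leave the plain tins, the label roll and the date stamp where they stand.

Things in the scene. Friction and masses are not known exactly. Their poses are not given: they have to be found in the camera images.
- tin_yellow: White round tea tin with a yellow dot (32 mm) on the lid and a yellow strip on its side, loose, about 0.2 kg, upright at the start. Origin at the centre of its underside, z up its axis. 138 high: body 65 diameter up to z = 109, press-on lid 69 diameter above. Grip it high, on the lid: this keeps the gripper's body clear of the keeper.
- tin_blue: White round tea tin with a blue dot (32 mm) on the lid and a blue strip on its side, loose, about 0.2 kg, upright at the start. Origin at the centre of its underside, z up its axis. 138 high: body 65 diameter up to z = 109, press-on lid 69 diameter above. Grip it high, on the lid: this keeps the gripper's body clear of the keeper.
- label_jig: Two-station labelling jig, fixed: grey base 200 x 300 x 14, side cheeks up to 114 high, and a leaning aluminium bed (276 wide, 178 long) on a tilt axis 34 above the table. Origin on the table under that axis; x away from the robot, y to the left (yellow) station, stations 140 apart. The bed is clamped at a different angle each time; the seat points carry its pose.
- seat_yellow (a point): Yellow (left) station: nominal underside centre of the seated tin. z: up the bed, along the tin's axis, 24 to 36 degrees from vertical, top leaning away from the robot; x: into the bed plate (face at x = +41); y: across. Two padded rails, 14 wide, z = 33 to 107, touch the body 42 degrees either side of +x; their depth is set by hand, so the tin meets them at x = -4 to +4: feel for it.
- seat_blue (a point): Blue (right) station: nominal underside centre of the seated tin. z: up the bed, along the tin's axis, 24 to 36 degrees from vertical, top leaning away from the robot; x: into the bed plate (face at x = +41); y: across. Two padded rails, 14 wide, z = 33 to 107, touch the body 42 degrees either side of +x; their depth is set by hand, so the tin meets them at x = -4 to +4: feel for it.
- foot_yellow (a joint): Travel down the slope of the yellow station's sprung foot, m: 0 free, 0.022 at its stop, about 0.008 under a properly held tin. It yields from 5 N and takes 10.5 N at the stop. A slippery white flat plate 46 wide, from x = -9 to +33 mm in the seat's frame, its top face at z = +8 mm when free.
- foot_blue (a joint): Travel down the slope of the blue station's sprung foot, m: 0 free, 0.022 at its stop, about 0.008 under a properly held tin. It yields from 5 N and takes 10.5 N at the stop. A slippery white flat plate 46 wide, from x = -9 to +33 mm in the seat's frame, its top face at z = +8 mm when free.
- plain_tin_1: Plain white tea tin without sticker, 69 diameter, 138 high, loose, standing upright; a bystander. Origin at the centre of its underside.
- plain_tin_2: Plain white tea tin without sticker, 69 diameter, 138 high, loose, standing upright; a bystander. Origin at the centre of its underside.
- plain_tin_3: Plain white tea tin without sticker, 69 diameter, 138 high, loose, standing upright; a bystander. Origin at the centre of its underside.
- label_roll: Roll of green labels lying flat, 74 diameter, 30 high; a bystander. Origin at the centre of its underside.
- date_stamp: Wooden hand stamp, 27 x 46 x 70 high, standing; a bystander. Origin at the centre of its underside.
- keeper_yellow (a point): Middle of the lower front edge of the yellow keeper, a yellow metal tongue 32 wide (y), 4 thick, that juts 18.5 forward from the bed plate over the rear of the seated tin's lid (overlap 8 to 16). Same axes as the seat; it lies at x = +22.5, z = +138 mm from the seat, so a seated tin's top touches its underside.
- keeper_blue (a point): Middle of the lower front edge of the blue keeper, a blue metal tongue 32 wide (y), 4 thick, that juts 18.5 forward from the bed plate over the rear of the seated tin's lid (overlap 8 to 16). Same axes as the seat; it lies at x = +22.5, z = +138 mm from the seat, so a seated tin's top touches its underside.
- mid_yellow (a point): Point on the yellow tin's axis, 70 mm above its underside (level with the middle of the rails when seated).
- mid_blue (a point): Point on the blue tin's axis, 70 mm above its underside (level with the middle of the rails when seated).
Mind the look-alikes: they are no part of the job. Leave any orange look-alike of the tin_yellow alone. Leave any purple look-alike of the tin_blue alone.

How it is judged:
By the outcome, as a careful person would: the job done as asked, in the order asked, and still so for the second after the job is handed in, with the robot touching nothing.
It also fails if it takes over 58 s, if anything falls off the work surface, if the arm or the gripper's body presses on something with over 40 N, if the wrist force passes 120 N, or if a joint passes its speed limit or range.

ROBOT

A 7-joint arm with a two-finger parallel gripper is mounted at the origin on a cart in front of the work surface, level with it; the furniture and walls round the work are solid. World frame = base frame: x ahead of the robot, y to its left, z up, the work surface at z = 0. Lengths are in m, angles in rad, forces in N, time in s.
With the tool pointing down it reaches from about 0.425 to 0.95 m from the base axis. Payload 4.7 kg.
Tool frame: the origin (TCP) lies midway between the tips of the shut fingers; the grasp point (between the pads) lies pinch_z behind it (pinch_z is the distance from the TCP to the grasp point, in m); z points along the fingers, y is the line along which they close (so a half turn about z gives the same grasp; the last joint's range is limited). The gripper opens to 85 mm and grips with 20 to 120 N. Pads are 22 mm wide; open, the fingers measure 114 mm over their backs; the gripper's body (76 mm by 85 mm) begins 54 mm behind the grasp point. The pads swing forward as they close: fully open they stand 13 mm farther back than shut.
Start: joints at [-1.358, 0.469, -0.049, 1.532, 0.024, 1.141, -0.082], TCP at [0.162, 0.655, 0.231] pointing down, gripper open.
Joint ranges: [-2.59, 2.59], [-0.33, 1.99], [-1.39, 1.29], [0.1, 2.45], [-1.04, 4.18], [0.21, 1.99], [-2.66, 2.66]. Speed limits (rad/s): [2.57, 2.57, 3.14, 3.14, 3.14, 3.14, 3.14].

INTERFACE

Orientations are given as a unit quaternion [x, y, z, w].
In Python, from station import observe, snapshot, camera_info, hand_in, pinch_z gives the robot as it stands.
- The arm moves only by the tool play_rows, never from a script. Its argument "plan" is text: rows parted by semicolons, each of 7 numbers parted by spaces: the shift along the tool's x, y, z in mm, then the turn, a rotation vector about the tool's x, y, z in rad, then the finger opening in mm, from 0 to 85.4. In form: tx ty tz ax ay az gripper; .... A call has 1 to 10 rows; each row is the pose to reach, as a shift and turn from the pose commanded when the call began, along the tool's axes at that moment; what a row does not reach only later rows make up. A row lasts 1/12 s, in which the tool goes at most 41.7 mm and 7.16 degrees, less where a joint would pass 70% of its speed; a pose out of reach is approached as far as the arm can. A call with a gripper value outside its range is refused whole. The fingers move at their own pace and stop on an object; "squeeze" is the grip in N (left out, the last holds). Time passes only in rows, so rows that repeat a pose let the fingers close. It gives the time, the measured TCP pose, the force, the opening and the grip force at its end, in the units of the state.
- observe(): the state, without advancing time (a new reading comes with each control period).
- snapshot(name): name is "scene" or "top" or "wrist"; returns the picture (480x640x3 uint8, blue, green, red); there is no depth.
- camera_info(name): a dict with "camera_matrix" (3x3 intrinsics, pixels), "rvec" (rotation vector, rad) and "tvec" (3), from world to camera coordinates, as OpenCV has them. Camera axes: x right, y down, z forward; pixel columns grow to the right and rows downward; lengths in m; the calibration is good to about 2 mm. A picture is of the moment at which its call begins: read the wrist's pose just before it. camera_info takes no time and is no camera call; for the wrist camera it gives the pose at the moment of the call.
- hand_in(): hands the job in; it is judged then, once.
The state is a dict: "clock": time; "joints": joint angles; "joint_vel": joint speeds; "joint_efforts": joint torques, N m; "ee_pos": TCP position; "ee_rot": TCP orientation; "force": force on the tool from outside, world axes, zero at the start; "wrist_torque": the same for the moment, N m; "gripper_width": finger opening in m; "finger_force": force on a finger pad.
Only numpy, scipy, OpenCV 4.12 (cv2) and the standard library are available. Lean on these libraries where they do the work, as an engineer would, in place of code of your own. Each camera call takes 0.05 s, during which the arm holds its last target. There are 200 camera calls.

## Working session

There is one attempt and no reset: what is moved stays moved. The work goes in short steps, Python scripts to look and compute and a tool call to move; the robot and the scene stay as the last step left them, time stands still between calls to the robot, and variables do not carry over. Pictures are saved under pics/ and viewed, at most 10 in all, crops included, and the job is handed in when it is done.

Besides the shell and the picture viewer there is one more tool, called as a command line: name --argument value ..., lists and objects as JSON in quotes. play_rows: Moves the arm, as the interface text tells. Its arguments: {"type":"object","properties":{"plan":{"type":"string"},"squeeze":{"type":"number"}},"required":["plan"]}

```bash
ls; mkdir -p pics
python3 - <<'E'
from station import *
import cv2,numpy as np
o=observe();print(o);print(pinch_z if not callable(pinch_z) else pinch_z())
for n in("scene","top"):
    im=snapshot(n);cv2.imwrite(f"pics/{n}0.png",im);c=camera_info(n);print(n,c)
E
```

```text
pics
{'clock': 0.0, 'joints': array([-1.35789374,  0.46944569, -0.048601  ,  1.53368575,  0.02409231,
        1.1410005 , -0.082272  ]), 'joint_vel': array([-0.00042184,  0.00176089,  0.00071612,  0.00078422,  0.00218191,
       -0.00063694, -0.00130374]), 'joint_efforts': array([ 1.25708957e-04, -5.10305250e+01, -4.69402748e-02, -2.37718302e+01,
        1.05508271e-02,  7.69740203e-03,  4.97420729e-06]), 'ee_pos': array([0.16147545, 0.65480173, 0.23026203]), 'ee_rot': array([ 1.20576316e-01,  9.92703580e-01, -9.73101607e-04, -8.69618021e-05]), 'force': array([ 0.02034835, -0.13535207, -0.02070609]), 'wrist_torque': array([ 0.04796583,  0.0548021 , -0.02281384]), 'finger_force': 0.0, 'gripper_width': 0.08526111814865771}
0.0187
scene {'camera_matrix': array([[550.44050341,   0.        , 323.81478686],
       [  0.        , 550.44050341, 242.8756359 ],
       [  0.        ,   0.        ,   1.        ]]), 'rvec': array([ 2.11282725, -0.50076496,  0.2888612 ]), 'tvec': array([-0.49691887,  0.24714941,  1.25576647])}
top {'camera_matrix': array([[559.22906139,   0.        , 314.66431905],
       [  0.        , 559.22906139, 242.17414592],
       [  0.        ,   0.        ,   1.        ]]), 'rvec': array([ 1.93094193, -1.98175856,  0.47978212]), 'tvec': array([-0.03351474,  0.5674025 ,  1.20554376])}
```

View pics/scene0.png

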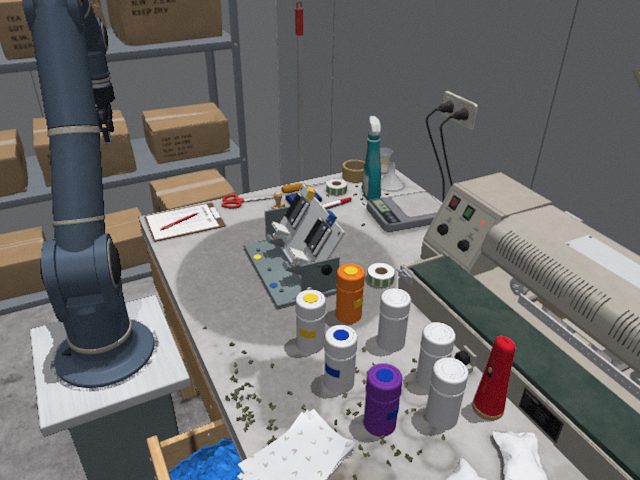

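View pics/top0.png

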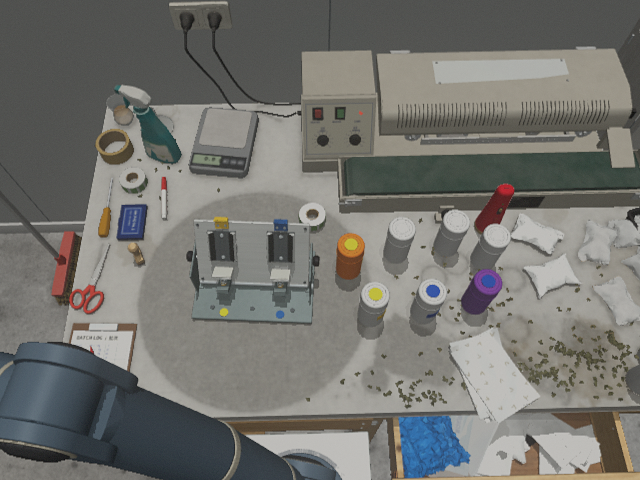

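The scene view shows the jig near (300,240), yellow tin lid (311,298), blue (341,332), with orange (350,271) and purple (383,374) as decoys. In the top view, the yellow lid is at (375,294), blue at (432,291), keepers at (222,223) and (281,225), and the feet near (222,272) and (282,275).

```bash
cat > h.py <<'E'
import numpy as np,cv2
from scipy.spatial.transform import Rotation as R
from station import camera_info
def cam(n):
    c=camera_info(n);Rm=cv2.Rodrigues(np.array(c["rvec"]))[0];return np.array(c["camera_matrix"]),Rm,np.array(c["tvec"]).ravel()
def ray(C,uv):
    K,Rm,t=C;d=Rm.T@np.linalg.solve(K,[uv[0],uv[1],1]);return -Rm.T@t,d/np.linalg.norm(d)
def onz(C,uv,z):
    o,d=ray(C,uv);return o+d*(z-o[2])/d[2]
def tri(C1,a,C2,b):
    o,d=ray(C1,a);p,e=ray(C2,b);s=np.linalg.lstsq(np.c_[d,-e],p-o,rcond=None)[0]
    A=o+d*s[0];B=p+e*s[1];return (A+B)/2,np.linalg.norm(A-B)
def proj(C,P):
    K,Rm,t=C;q=K@(Rm@np.array(P)+t);return q[:2]/q[2]
def blobs(im,col,mn=8):
    h=cv2.cvtColor(im,cv2.COLOR_BGR2HSV);lo,hi={"y":((22,120,90),(34,255,255)),"b":((105,120,60),(124,255,255)),"o":((8,150,90),(20,255,255)),"p":((125,90,40),(150,255,255))}[col]
    n,_,st,ce=cv2.connectedComponentsWithStats(cv2.inRange(h,lo,hi));return [(tuple(ce[i].round(1)),int(st[i,4]),st[i,:4].tolist()) for i in range(1,n) if st[i,4]>=mn]
E
python3 - <<'E'
from h import *
T=cam("top");S=cam("scene");t=cv2.imread("pics/top0.png");s=cv2.imread("pics/scene0.png")
for n,im,C in(("top",t,T),("scene",s,S)):
    for c in "yb":
        for b in blobs(im,c,15): print(n,c,b,onz(C,b[0],.138).round(4))
a=cv2.resize(t[205:330,185:325],None,fx=4,fy=4,interpolation=cv2.INTER_CUBIC)
cv2.imwrite("pics/tc.png",a)
cv2.imwrite("pics/sc.png",cv2.resize(s[175:310,235:350],None,fx=4.4,fy=4.4,interpolation=cv2.INTER_CUBIC))
E
```

```text
top y ((np.float64(220.9), np.float64(221.7)), 127, [214, 217, 15, 12]) [0.6289 0.18   0.138 ]
top y ((np.float64(350.6), np.float64(243.8)), 126, [344, 238, 14, 12]) [ 0.5597 -0.1343  0.138 ]
top y ((np.float64(375.1), np.float64(293.6)), 128, [369, 288, 13, 12]) [ 0.43   -0.1834  0.138 ]
top y ((np.float64(223.4), np.float64(311.8)), 52, [220, 308, 8, 8]) [0.3949 0.1623 0.138 ]
top b ((np.float64(124.8), np.float64(215.6)), 71, [119, 205, 21, 32]) [0.6526 0.4178 0.138 ]
top b ((np.float64(130.7), np.float64(220.9)), 204, [123, 209, 17, 23]) [0.6371 0.4014 0.138 ]
top b ((np.float64(140.8), np.float64(214.8)), 20, [140, 209, 3, 13]) [0.6538 0.3786 0.138 ]
top b ((np.float64(280.1), np.float64(221.5)), 51, [274, 220, 13, 4]) [0.6256 0.035  0.138 ]
top b ((np.float64(136.2), np.float64(230.8)), 48, [126, 223, 18, 14]) [0.609  0.3845 0.138 ]
top b ((np.float64(488.1), np.float64(280.7)), 139, [482, 275, 14, 13]) [ 0.4551 -0.4476  0.138 ]
top b ((np.float64(432.8), np.float64(290.6)), 124, [427, 285, 13, 12]) [ 0.4339 -0.3165  0.138 ]
top b ((np.float64(279.6), np.float64(314.0)), 45, [
[... 901 characters left out ...]
 0.138 ]
scene b ((np.float64(331.0), np.float64(217.8)), 72, [326, 211, 11, 15]) [0.6282 0.0979 0.138 ]
scene b ((np.float64(273.0), np.float64(284.9)), 29, [270, 283, 7, 5]) [ 0.3726 -0.1059  0.138 ]
scene b ((np.float64(340.9), np.float64(334.6)), 124, [334, 330, 15, 10]) [ 0.4327 -0.3166  0.138 ]
scene b ((np.float64(332.2), np.float64(371.4)), 97, [326, 364, 14, 14]) [ 0.3704 -0.3968  0.138 ]
scene b ((np.float64(384.4), np.float64(374.9)), 174, [376, 369, 17, 13]) [ 0.4535 -0.4476  0.138 ]
scene b ((np.float64(392.2), np.float64(413.6)), 84, [387, 404, 12, 17]) [ 0.4178 -0.529   0.138 ]
scene b ((np.float64(209.7), np.float64(463.4)), 2045, [169, 439, 73, 41]) [ 0.1074 -0.4824  0.138 ]
```

View pics/tc.png

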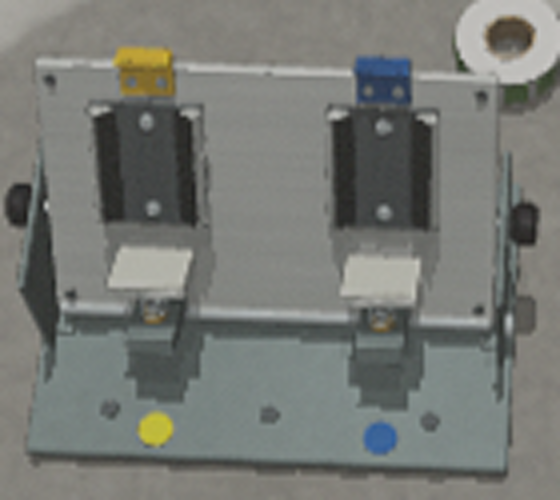

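View pics/sc.png

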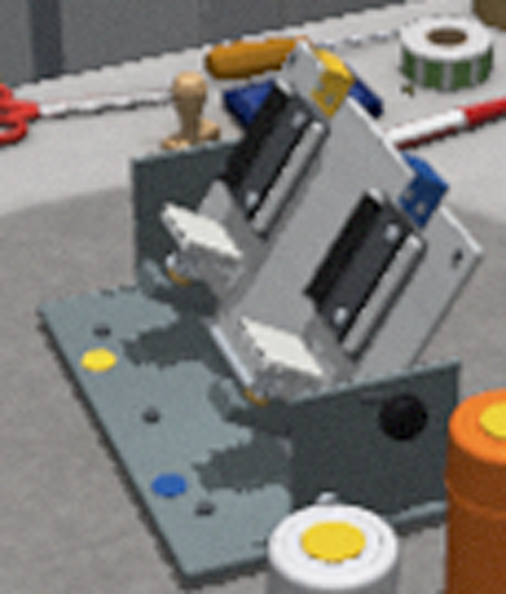

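The crops show, in the top view, yellow and blue base dots at (223.4,311.8) and (279.6,314.0), the bed's top corners near (194,220) and (309.5,224), and white feet at about (222,272) and (281,275). The scene view shows the same features. I'll get a coarse jig pose from these and then refine it with the wrist camera.

Run:
```python
from h import *
from station import observe
T=cam("top");S=cam("scene");W=cam("wrist")
print("cams",[(-c[1].T@c[2]).round(3) for c in(T,S,W)],"wrist view dir",W[1].T[:,2].round(3),"x",W[1].T[:,0].round(3))
o=observe();r=R.from_quat(o["ee_rot"]);print("cam in tool",r.inv().apply(-W[1].T@W[2]-o["ee_pos"]).round(4),(r.inv().as_matrix()@W[1].T).round(3),W[0])
for c,a,b in(("y",(223.4,311.8),(256.9,256.5)),("b",(279.6,314.),(273.,284.9))): print("dot",onz(T,a,.014).round(4),onz(S,b,.014).round(4))
t=lambda x,y:(185+(x-1.5)/4,205+(y-1.5)/4); s=lambda x,y:(235+(x-1.7)/4.4,175+(y-1.7)/4.4)
for n,a,b in(("bed TR",(498,78),(480,252)),("bed TL",(37,62),(303,45)),("keepY lower R",(174,95),(328,115)),("keepB lowR",(410,103),(420,222)),("footY backright",(193,250),(242,255)),("footY FR",(185,290),(237,283)),("footB backright",(420,258),(322,365)),("footB backleft",(348,255),(255,318)),("screwTR",(482,97),(457,257))):
    print(n,*[x.round(4) for x in tri(T,t(*a),S,s(*b))])
```

```text
cams [array([-0.051, -0.035,  1.331]), array([ 0.016, -1.03 ,  0.908]), array([0.083, 0.675, 0.373])] wrist view dir [ 0.304 -0.078 -0.95 ] x [ 0.24   0.971 -0.003]
cam in tool [ 0.0811  0.0008 -0.143 ] [[-0.    -0.95  -0.314]
 [ 1.     0.    -0.001]
 [ 0.001 -0.314  0.95 ]] [[409.03707564   0.         315.89012055]
 [  0.         409.03707564 241.97003019]
 [  0.           0.           1.        ]]
dot [0.4412 0.1828 0.014 ] [0.4396 0.1827 0.014 ]
dot [0.4317 0.0427 0.014 ] [0.4301 0.0428 0.014 ]
bed TR [ 0.5926 -0.0359  0.1795] 0.0009
bed TL [0.6124 0.2375 0.1765] 0.0011
keepY lower R [0.591  0.156  0.1709] 0.0011
keepB lowR [0.5815 0.0163 0.1728] 0.0002
footY backright [0.5293 0.1534 0.0862] 0.0006
footY FR [0.5222 0.161  0.0588] 0.0128
footB backright [0.5176 0.014  0.093 ] 0.0003
footB backleft [0.5031 0.0572 0.1098] 0.0178
screwTR [ 0.5835 -0.0262  0.1731] 0.0011
```

```bash
cat >> h.py <<'E'
from station import observe
def pose(yaw,tilt=0):
    """tool x=-jig x (tilted), y=jig y; tilt rad: tool -z leans away from robot"""
    return R.from_euler("z",yaw)*R.from_euler("y",tilt)*R.from_matrix(np.diag([-1,1,-1.]))
def go(P,q,o=None):
    o=o or observe();r=R.from_quat(o["ee_rot"]);d=r.inv().apply(np.array(P)-o["ee_pos"])*1e3;v=(r.inv()*q).as_rotvec()
    print(d.round(1),v.round(3),"rows",np.linalg.norm(d)/41.7,np.linalg.norm(v)/.125);return d,v
E
python3 -c "
from h import *
go((.43,.22,.33),pose(-.068))"
```

```text
[-364.8 -358.1  -99. ] [-0.002 -0.    -0.174] rows 12.487116782968718 1.3898973500770018
```

play_rows --plan "-25 -25 -8 0 0 -0.02 85; -60 -60 -18 0 0 -0.05 85; -100 -98 -28 0 0 -0.08 85; -140 -137 -38 0 0 -0.11 85; -180 -176 -48 0 0 -0.14 85; -220 -215 -59 0 0 -0.174 85; -260 -255 -70 0 0 -0.174 85; -300 -294 -81 0 0 -0.174 85; -335 -328 -91 0 0 -0.174 85; -360 -353 -98 0 0 -0.174 85"

```text
clock: 0.93
ee_pos: [0.3744, 0.3099, 0.3097]
ee_rot: [0.034, 0.999, -0.0, -0.0]
force: [0.4, 0.1, 0.2]
gripper_width: 0.0849
finger_force: 0.0
```

play_rows --plan "-5 -5 -1 0 0 0 85; -5 -5 -1 0 0 0 85; -5 -5 -1 0 0 0 85"

```text
clock: 1.18
ee_pos: [0.3781, 0.307, 0.3102]
ee_rot: [0.034, 0.999, 0.0, -0.0]
force: [-0.1, 0.4, -1.0]
gripper_width: 0.0852
finger_force: 0.0
```

Run:
```python
from h import *
from station import snapshot
import pickle
o=observe();print(o["clock"],o["ee_pos"],o["joint_vel"].round(3),o["joints"].round(2))
C=cam("wrist");im=snapshot("wrist");cv2.imwrite("pics/w1.png",im);pickle.dump(C,open("w1.pkl","wb"))
go((.45,-.02,.33),pose(-.068))
```

```text
1.1833 [0.37808953 0.30701709 0.31024302] [-0.027  0.015 -0.034  0.002 -0.003  0.001  0.001] [-0.86  0.09  0.1   1.86 -0.01  1.19  0.75]
[ -93.9 -322.4  -20.2] [ 0.    -0.001  0.002] rows 8.067228542555318 0.02035055708238394
```

View pics/w1.png

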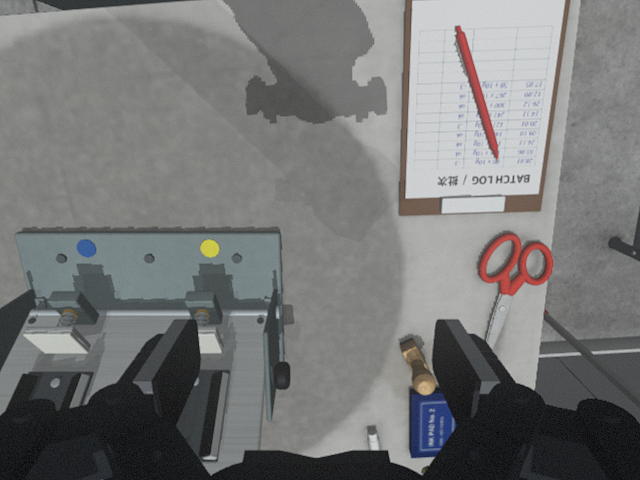

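The wrist picture is upside down (robot side at the top): dots at (86,248) and (209,248), with the fingers hiding the bed below row 320. I need to view it from farther forward and higher.

```bash
python3 -c "
from h import *
go((.52,.19,.39),pose(-.068))"
```

```text
[-149.9 -108.2  -80.2] [ 0.    -0.001  0.002] rows 4.833697929893598 0.02035055708238394
```

play_rows --plan "-30 -22 -16 0 0 0 85; -60 -43 -32 0 0 0 85; -90 -65 -48 0 0 0 85; -120 -87 -64 0 0 0 85; -140 -101 -75 0 0 0 85; -150 -108 -80 0 0 0 85; -150 -108 -80 0 0 0 85; -150 -108 -80 0 0 0 85; -150 -108 -80 0 0 0 85"

```text
clock: 1.98
ee_pos: [0.5189, 0.1915, 0.389]
ee_rot: [0.032, 1.0, -0.0, -0.002]
force: [-0.8, 0.7, -0.4]
gripper_width: 0.0849
finger_force: 0.0
```

Run:
```python
from h import *
from station import snapshot
import pickle
o=observe();print(o["clock"],o["ee_pos"],o["joints"].round(2),abs(o["joint_vel"]).max())
C=cam("wrist");im=snapshot("wrist");cv2.imwrite("pics/w2.png",im);pickle.dump(C,open("w2.pkl","wb"))
go((.52,.02,.39),pose(-.068))
```

```text
1.9833 [0.51888843 0.1914659  0.38903021] [-0.64  0.17  0.25  1.6  -0.04  1.38  1.12] 0.006973479019141497
[ -11.9 -170.8   -0.8] [-0.    -0.003  0.005] rows 4.106497287095339 0.04428422932663054
```

play_rows --plan "0 -35 0 0 0 0 85; 0 -75 0 0 0 0 85; 0 -115 0 0 0 0 85; 0 -150 0 0 0 0 85; 0 -170 0 0 0 0 85; 0 -170 0 0 0 0 85; 0 -170 0 0 0 0 85; 0 -170 0 0 0 0 85"

```text
clock: 2.7
ee_pos: [0.5089, 0.0216, 0.39]
ee_rot: [0.032, 0.999, 0.001, -0.0]
force: [0.8, 0.1, 0.7]
gripper_width: 0.0848
finger_force: 0.0
```

Run:
```python
from h import *
from station import snapshot
import pickle
o=observe();print(o["clock"],o["ee_pos"],o["joints"].round(2),abs(o["joint_vel"]).max())
C=cam("wrist");im=snapshot("wrist");cv2.imwrite("pics/w3.png",im);pickle.dump(C,open("w3.pkl","wb"))
a=cv2.imread("pics/w2.png")
cv2.imwrite("pics/w23.png",cv2.resize(np.vstack([a[60:340],im[60:340]]),(640,560)))
```

```text
2.7 [0.50889065 0.02161078 0.39002794] [-0.46  0.08  0.37  1.7  -0.03  1.37  1.42] 0.008901894375533662
```

View pics/w23.png

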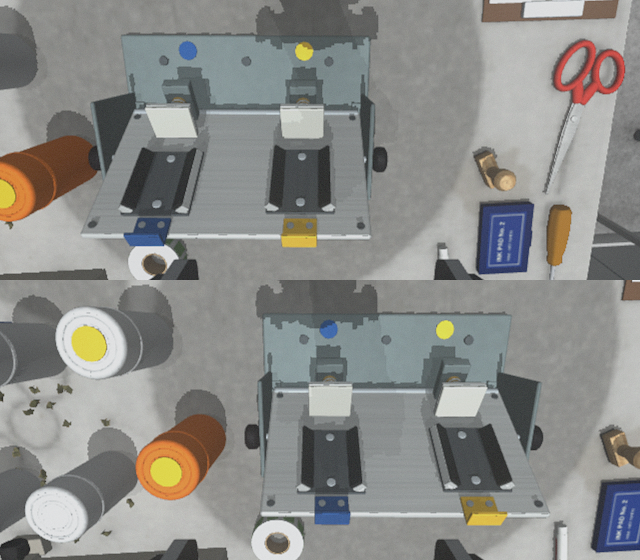

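The w2/w3 pair shows both keepers ((148,228) and (299,228) in the upper panel, (332,508) and (483,508) in the lower panel, crops offset by 60 rows), both white foot plates and the bed corners. I'll triangulate their corners.

```bash
cat > j.py <<'E'
from h import *
import pickle
Cs=[pickle.load(open(f"w{i}.pkl","rb")) for i in(2,3)];F={}
for k,i in enumerate((2,3)):
    im=cv2.imread(f"pics/w{i}.png");h=cv2.cvtColor(im,cv2.COLOR_BGR2HSV)
    ms={"foot":cv2.inRange(h,(0,0,190),(180,50,255)),"ky":cv2.inRange(h,(20,120,90),(34,255,255)),"kb":cv2.inRange(h,(105,120,50),(124,255,255))}
    for n,m in ms.items():
        for c in cv2.findContours(m,cv2.RETR_EXTERNAL,cv2.CHAIN_APPROX_NONE)[0]:
            a=cv2.contourArea(c);x,y,w,hh=cv2.boundingRect(c)
            if n=="foot" and 700<a<2500 and 150<y<260 and 130<x<540 or n!="foot" and 250<a<1800 and y>250 and (110<x<520):
                hl=cv2.convexHull(c);e=.5
                while len(q:=cv2.approxPolyDP(hl,e,True))>(4 if n=="foot" else 6): e+=.25
                print(i,n,a,(x,y,w,hh),q.reshape(-1,2).tolist())
E
python3 j.py
```

```text
2 foot 1181.5 (210, 169, 113, 29) [[322, 195], [289, 197], [210, 172], [322, 169]]
2 foot 1144.0 (135, 168, 62, 29) [[196, 196], [156, 196], [135, 172], [187, 168]]
2 ky 875.5 (281, 279, 36, 28) [[315, 279], [315, 306], [282, 305], [281, 296], [284, 279]]
2 kb 385.0 (124, 292, 40, 14) [[163, 305], [130, 305], [124, 296], [124, 294], [146, 292], [157, 293]]
3 foot 1147.5 (436, 167, 62, 30) [[497, 171], [474, 195], [436, 194], [444, 167]]
3 foot 1219.5 (275, 167, 150, 29) [[424, 170], [348, 195], [310, 194], [275, 171]]
3 ky 937.5 (461, 277, 46, 28) [[506, 292], [506, 296], [500, 304], [467, 304], [461, 277], [492, 277]]
3 kb 368.0 (315, 291, 35, 13) [[349, 292], [348, 303], [315, 303], [315, 293], [316, 292], [332, 291]]
```

```bash
sed -i 's/(0,0,190),(180,50,255))/(0,0,190),(180,50,255))/; s/(105,120,50),(124/(100,90,25),(126/' j.py
sed -i '/ms={/a\    ms["foot"]=cv2.morphologyEx(ms["foot"],cv2.MORPH_OPEN,np.ones((7,7)))' j.py; python3 j.py
python3 - <<'E'
import cv2,numpy as np
a=cv2.imread("pics/w2.png")[155:312,75:375];b=cv2.imread("pics/w3.png")[155:312,255:555]
f=lambda x:cv2.resize(x,None,fx=1.9,fy=1.9,interpolation=cv2.INTER_CUBIC)
E
```

```text
2 foot 1092.0 (281, 169, 42, 29) [[322, 169], [321, 196], [283, 195], [281, 169]]
2 foot 1131.0 (147, 168, 48, 29) [[187, 168], [194, 196], [156, 196], [147, 168]]
2 ky 875.5 (281, 279, 36, 28) [[315, 279], [315, 306], [282, 305], [281, 296], [284, 279]]
2 kb 942.0 (124, 278, 47, 28) [[170, 279], [163, 305], [130, 305], [124, 296], [124, 294], [138, 278]]
3 foot 1125.5 (437, 167, 48, 29) [[484, 167], [474, 195], [437, 195], [444, 167]]
3 foot 1096.5 (309, 167, 42, 29) [[350, 167], [348, 195], [310, 194], [309, 168]]
3 ky 937.5 (461, 277, 46, 28) [[506, 292], [506, 296], [500, 304], [467, 304], [461, 277], [492, 277]]
3 kb 849.0 (315, 277, 35, 27) [[347, 277], [349, 292], [348, 303], [315, 303], [315, 278], [316, 277]]
```

```bash
cat > k.py <<'E'
from h import *
import pickle
A,B=[pickle.load(open(f"w{i}.pkl","rb")) for i in(2,3)]
def t(n,a,b,L=None):
    p,e=tri(A,a,B,b);print(n,p.round(4),"gap",round(e*1e3,1));return p
ky=[t("kyR",(283.5,278.5),(460.5,276.5)),t("kyL",(315.5,278.5),(492.5,276.5))]
kb=[t("kbR",(137.5,277.5),(315.5,276.5)),t("kbL",(170.5,278.5),(347.5,276.5))]
fy=[t("fyFR",(280.5,168.5),(443.5,166.5)),t("fyFL",(322.5,168.5),(484.5,166.5)),t("fyBR",(282.5,195.8),(436.5,195.)),t("fyBL",(321.5,196.3),(474.5,195.3))]
fb=[t("fbFR",(146.5,167.5),(308.5,167)),t("fbFL",(187.5,167.5),(350.5,166.5)),t("fbBR",(155.5,196.3),(309.5,194.6)),t("fbBL",(194.5,196.3),(348.5,195.3))]
l=lambda a,b:np.linalg.norm(a-b)*1e3
print("keeper w",l(*ky),l(*kb),"sep",l(sum(ky)/2,sum(kb)/2))
m=[(f[0]+f[1])/2 for f in(fy,fb)];n=[(f[2]+f[3])/2 for f in(fy,fb)]
print("foot w",[l(f[0],f[1]) for f in(fy,fb)],"depth",[l(a,b) for a,b in zip(m,n)],"sep",l(*m),l(*n))
y=(m[0]+n[0]+sum(ky)/2-m[1]-n[1]-sum(kb)/2)/3;print("yaw from y",np.arctan2(-y[0],y[1]),"y",y)
yaw=np.arctan2(-y[0],y[1]);X=np.array([np.cos(yaw),np.sin(yaw),0])
print("yaw dots -0.068")
for s,k,mm,nn in(("Y",sum(ky)/2,m[0],n[0]),("B",sum(kb)/2,m[1],n[1])):
    d=nn-mm;print(s,"tilt from foot depth",np.degrees(np.arctan2(-d[2],d@X)))
    # keeper front edge at (22.5,138), foot front corner (-9,8), back (33,8)
    for f,xx in((mm,-9),(nn,33)):
        d=k-f;ang=np.arctan2(d@X,d[2])-np.arctan2(22.5-xx,130);print("  tilt from keeper-foot",np.degrees(ang),"dist",np.hypot(d@X,d[2])*1e3,"exp",np.hypot(22.5-xx,130))
E
python3 k.py
```

```text
kyR [0.5913 0.1561 0.1702] gap 0.2
kyL [0.5932 0.1868 0.1703] gap 0.2
kbR [0.5812 0.0172 0.1719] gap 0.6
kbL [0.5845 0.0478 0.17  ] gap 0.3
fyFR [0.4954 0.1563 0.1037] gap 0.4
fyFL [0.4985 0.2    0.1011] gap 0.4
fyBR [0.528  0.1543 0.0882] gap 0.9
fyBL [0.5317 0.1972 0.0855] gap 0.7
fbFR [0.4865 0.0159 0.1008] gap 1.0
fbFL [0.4887 0.0597 0.1034] gap 0.5
fbBR [0.5191 0.0145 0.0881] gap 0.3
fbBL [0.5223 0.0574 0.0882] gap 0.5
keeper w 30.692050560508726 30.846259495537996 sep 139.24943231518165
foot w [np.float64(43.849125443982764), np.float64(43.91662213070882)] depth [np.float64(36.45973476612519), np.float64(35.94743736059737)] sep 140.68301613065526 140.07656123254205
yaw from y -0.06634276366421292 y [ 0.0092812   0.13969247 -0.00054856]
yaw dots -0.068
Y tilt from foot depth 25.18426388345117
  tilt from keeper-foot 40.97537239880758 dist 117.17415655053479 exp 133.76191535710007
  tilt from keeper-foot 41.47251778987193 dist 104.22658098982824 exp 130.4233491365714
B tilt from foot depth 22.880027400505668
  tilt from keeper-foot 40.55953960313442 dist 117.59118520719207 exp 133.76191535710007
  tilt from keeper-foot 41.54819450468712 dist 103.57534857819068 exp 130.4233491365714
```

Run:
```python
import cv2,numpy as np
a=cv2.imread("pics/w2.png")[156:316,262:342];b=cv2.imread("pics/w3.png")[156:316,422:522]
im=np.hstack([a,b]);im=cv2.resize(im,None,fx=3.7,fy=3.7,interpolation=cv2.INTER_CUBIC);print(im.shape);cv2.imwrite("pics/z.png",im)
from h import *
import pickle
A,B=[pickle.load(open(f"w{i}.pkl","rb")) for i in(2,3)]
for i,C in((2,A),(3,B)):
    im=cv2.imread(f"pics/w{i}.png")
    print(i,[b[0] for c in "yb" for b in blobs(im,c,60) if b[0][1]<140 and b[1]<500])
```

```text
(592, 666, 3)
2 [(np.float64(303.7), np.float64(110.8)), (np.float64(187.5), np.float64(110.1))]
3 [(np.float64(444.5), np.float64(109.2)), (np.float64(328.3), np.float64(108.9))]
```

View pics/z.png

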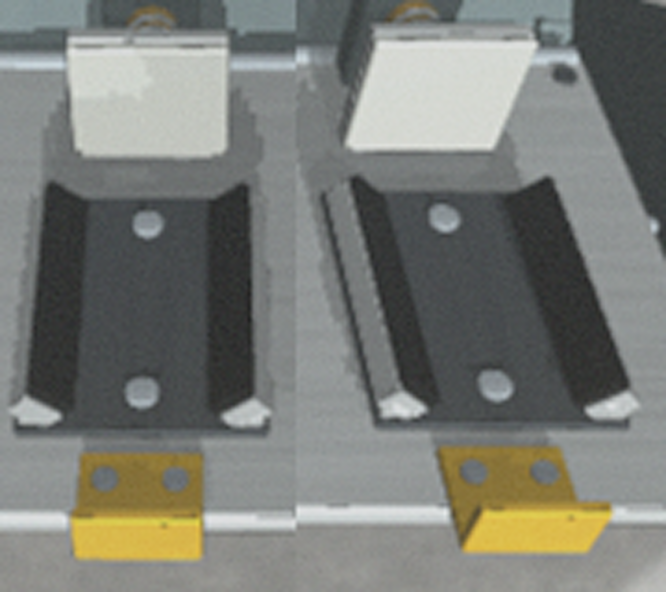

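The zoom shows the yellow keeper more clearly. A dark flange with screws lies on the bed, and the bright tongue juts forward. Its front edge is at about row 294.6, columns 281.7–316.6 in w2, and row 292.5, columns 471.7–506.9 in w3. The foot's top face spans rows 168–197.

```bash
cat > k2.py <<'E'
from h import *
import pickle
from scipy.optimize import least_squares
A,B=[pickle.load(open(f"w{i}.pkl","rb")) for i in(2,3)]
print("dots",tri(A,(303.7,110.8),B,(444.5,109.2)),tri(A,(187.5,110.1),B,(328.3,108.9)))
k=[tri(A,(281.7,294.6),B,(471.7,292.5)),tri(A,(316.6,294.6),B,(506.9,292.5))];print("keepY",k)
# (station, seat x,y,z): w2 px, w3 px ; y + = left = image right
D=[(0,22.5,-16,138,(281.7,294.6),(471.7,292.5)),(0,22.5,16,138,(316.6,294.6),(506.9,292.5)),
 (0,-9,-23,8,(280.6,168.4),(442.8,167.4)),(0,-9,23,8,(323.4,167.6),(486.4,166.8)),(0,33,-23,8,(282.1,197),(435.8,196)),(0,33,23,8,(322.4,197),(476,196)),
 (1,-9,-23,8,(145.9,167.8),(308.3,167.5)),(1,-9,23,8,(187.7,167.5),(350.8,167)),(1,33,-23,8,(155.3,197),(309.5,195.3)),(1,33,23,8,(195.3,197),(348.7,195.5)),
 (1,22.5,-16,138,(123.5,294.3),(314.6,292)),]
def M(p):
    return R.from_euler("z",p[3])*R.from_euler("y",p[4])
def res(p,full=False):
    r=M(p);out=[]
    for s,x,y,z,a,b in D:
        P=np.array(p[:3])+r.apply(np.array([x,y-140*s,z])/1e3)
        out.append(np.r_[proj(A,P)-a,proj(B,P)-b])
    return np.array(out) if full else np.concatenate(out)
s=least_squares(res,[.5,.18,.07,-.067,.5],loss="soft_l1");print(s.x.round(4),"tilt",np.degrees(s.x[4]));print(res(s.x,True).round(1))
E
python3 k2.py
```

```text
dots (array([0.44030674, 0.18192621, 0.01485835]), np.float64(5.54063603446317e-05)) (array([0.43079585, 0.04223119, 0.01467245]), np.float64(0.00027050662553071534))
keepY [(array([0.59437223, 0.15651144, 0.19944961]), np.float64(0.00018191634951106152)), (array([0.59606154, 0.18765064, 0.20006072]), np.float64(0.000138464373899556))]
[ 0.4993  0.178   0.0978 -0.0647  0.5943] tilt 34.052590059002206
[[-0.8 -0.4 -0.7 -0.2]
 [ 0.1 -0.4 -0.1 -0.2]
 [-1.7  0.2  1.3 -0.4]
 [ 0.3  1.1  2.4  0.2]
 [-0.5  0.2 -1.1 -0.4]
 [ 0.7  0.3  0.2 -0.3]
 [-3.2  0.6 -0.4 -0.6]
 [-0.3  1.   1.9 -0.1]
 [ 0.   0.  -1.   0.3]
 [ 1.5  0.1  1.3  0.1]
 [ 0.7 -0.4 -0.1  0.2]]
```

```bash
cat > k3.py <<'E'
from k2 import *
def blob(i,c):
    g=cv2.cvtColor(cv2.imread(f"pics/w{i}.png"),cv2.COLOR_BGR2GRAY).astype(float);x,y=c;w=g[y-6:y+7,x-6:x+7];d=np.clip(np.median(w)-25-w,0,None)
    Y,X=np.mgrid[y-6:y+7,x-6:x+7];return ((d*X).sum()/d.sum(),(d*Y).sum()/d.sum())
P=[]
for a,b in(((137,173),(277,173)),((352,177),(494,174)),((92,285),(272,283)),((356,282),(539,281))):
    u,v=blob(2,a),blob(3,b);p,e=tri(A,u,B,v);q=M(s.x).inv().apply(p-s.x[:3])*1e3;P.append(p);print(np.round(u,1),np.round(v,1),p.round(4),"gap",round(e*1e3,1),"in seatY",q.round(1))
P=np.array(P);d=(P[2]+P[3]-P[0]-P[1])/2;X=M(s.x).apply([1,0,0]);h=np.array([np.cos(-.067),np.sin(-.067),0])
print("bed tilt",np.degrees(np.arctan2(d@h,d[2])),np.linalg.norm(d))
E
python3 k3.py | tail -5
```

```text
[134.6 171.7] [275.6 173.8] [ 0.499  -0.0257  0.0387] gap 4.2 in seatY [  43.8 -203.3  -41.7]
[351.9 177.4] [496.1 172.8] [0.5165 0.2342 0.0509] gap 3.4 in seatY [ 37.5  57.2 -31.3]
[ 92.1 283.8] [270.3 282.3] [ 0.5837 -0.0261  0.1741] gap 0.0 in seatY [  38.  -198.2  117.8]
[359.8 285.2] [538.  283.3] [0.6009 0.2286 0.1748] gap 0.0 in seatY [ 38.2  57.1 118.7]
bed tilt 33.1164387164617 0.15482426862683765
```

```bash
cat >> h.py <<'E'
YAW=-.066;TILT=.588
SY=np.array([.500,.178,.0975]);SB=SY-.14*np.array([.066,.998,0])
Q=pose(YAW,TILT);SR=R.from_euler("z",YAW)*R.from_euler("y",TILT)
def seat_tcp(S,x,y,z,g=.098): return S+SR.apply(np.array([x,y,z])/1e3)+SR.apply([0,0,g])
def st(S,g=.098):
    o=observe();t=SR.inv().apply(o["ee_pos"]-S)*1e3-[0,0,g*1e3]
    print("t",round(o["clock"],2),"tin in seat",t.round(1),"F seat",SR.inv().apply(o["force"]).round(1),"tilt err",(Q.inv()*R.from_quat(o["ee_rot"])).as_rotvec().round(3),"w",round(o["gripper_width"],4),"grip",round(o["finger_force"],1),"j",o["joints"].round(2));return o
E
python3 -c "
from h import *
go((.4295,-.184,.26),pose(YAW))
print(seat_tcp(SY,-22,0,30),seat_tcp(SY,0,0,0))"
```

```text
[  66.2 -210.5  129.9] [ 0.001 -0.001  0.003] rows 6.141653974257376 0.022175480088828393
[0.55258148 0.17452457 0.21620598] [0.55424205 0.17441482 0.17904107]
```

play_rows --plan "8 -28 15 0 0 0 85; 19 -60 35 0 0 0 85; 30 -95 55 0 0 0 85; 41 -130 78 0 0 0 85; 52 -165 100 0 0 0 85; 60 -192 118 0 0 0 85; 66 -210 130 0 0 0 85; 66 -210 130 0 0 0 85; 66 -210 130 0 0 0 85; 66 -210 130 0 0 0 85"

```text
clock: 3.58
ee_pos: [0.4307, -0.184, 0.2607]
ee_rot: [0.032, 0.999, 0.0, 0.0]
force: [0.5, 1.4, -0.2]
gripper_width: 0.0849
finger_force: 0.0
```

Run:
```python
from h import *
from station import snapshot
import pickle
go((.4295,-.184,.098),pose(YAW))
C=cam("wrist");im=snapshot("wrist");cv2.imwrite("pics/w4.png",im)
for c in "ybp":
    for b in blobs(im,c,60):print(c,b,onz(C,b[0],.138).round(4))
```

```text
[  1.3  -0.2 162.7] [0.    0.001 0.002] rows 3.9028810990377405 0.015150887922308743
y ((np.float64(315.7), np.float64(229.9)), 1636, [293, 208, 46, 45]) [ 0.4289 -0.1834  0.138 ]
y ((np.float64(389.8), np.float64(386.3)), 1147, [370, 369, 41, 36]) [ 0.5587 -0.1343  0.138 ]
b ((np.float64(552.3), np.float64(180.2)), 379, [541, 170, 23, 22]) [ 0.4051 -0.0274  0.138 ]
b ((np.float64(123.2), np.float64(247.6)), 1592, [100, 226, 47, 44]) [ 0.4331 -0.3163  0.138 ]
p ((np.float64(26.7), np.float64(251.4)), 4502, [0, 202, 74, 108]) [ 0.4316 -0.3833  0.138 ]
```

play_rows --plan "1.5 0 20 0 0 0 85; 1.5 0 50 0 0 0 85; 1.5 0 80 0 0 0 85; 1.5 0 110 0 0 0 85; 1.5 0 135 0 0 0 85; 1.5 0 153 0 0 0 85; 1.5 0 163 0 0 0 85; 1.5 0 163 0 0 0 85; 1.5 0 163 0 0 0 85"

```text
clock: 4.38
ee_pos: [0.4288, -0.1852, 0.0979]
ee_rot: [0.033, 0.999, 0.0, 0.0]
force: [0.1, -0.2, 0.5]
gripper_width: 0.0849
finger_force: 0.0
```

play_rows --plan "0 0 0 0 0 0 60; 0 0 0 0 0 0 60; 0 0 0 0 0 0 60; 0 0 0 0 0 0 60; 0 0 0 0 0 0 60; 0 0 0 0 0 0 60; 0 0 0 0 0 0 60; 0 0 0 0 0 0 60" --squeeze 45

```text
clock: 5.05
ee_pos: [0.4293, -0.1858, 0.0991]
ee_rot: [0.034, 0.999, 0.0, 0.002]
force: [-0.7, 1.4, 6.1]
gripper_width: 0.0678
finger_force: 50.1
```

play_rows --plan "0 0 -8 0 0 0 60; 0 0 -25 0 0 0 60; 0 0 -50 0 0 0 60; 0 0 -80 0 0 0 60; 0 0 -115 0 0 0 60; 0 0 -150 0 0 0 60; 0 0 -180 0 0 0 60; 0 0 -200 0 0 0 60; 0 0 -200 0 0 0 60; 0 0 -200 0 0 0 60"

```text
clock: 5.88
ee_pos: [0.4277, -0.1859, 0.2983]
ee_rot: [0.034, 0.999, 0.0, 0.001]
force: [-0.1, 0.3, -3.3]
gripper_width: 0.0679
finger_force: 51.8
```

```bash
python3 -c "
from h import *
o=st(SY)
go(seat_tcp(SY,-25,0,60),Q)"
```

```text
t 5.88 tin in seat [-151.4 -367.9   42.3] F seat [ 1.7  0.3 -2.8] tilt err [-0.001 -0.59   0.002] w 0.0679 grip 51.8 j [-0.23  0.05  0.58  1.94 -0.03  1.16  1.87]
[-114.2  368.1   55.9] [ 0.001  0.59  -0.002] rows 9.338602157416645 4.722879755442119
```

play_rows --plan "0 20 0 0 0 0 60; -2 50 0 0 0.02 0 60; -6 85 0 0 0.07 0 60; -12 120 0 0 0.13 0 60; -20 155 0 0 0.19 0 60; -30 190 0 0 0.25 0 60; -42 225 0 0 0.31 0 60; -55 260 0 0 0.37 0 60; -68 290 0 0 0.43 0 60; -80 320 0 0 0.48 0 60"

```text
clock: 6.72
ee_pos: [0.5294, 0.1297, 0.2948]
ee_rot: [0.033, 0.97, 0.007, -0.24]
force: [0.2, 0.2, -2.2]
gripper_width: 0.0676
finger_force: 51.8
```

```bash
python3 -c "
from h import *
o=st(SY)
go(seat_tcp(SY,-25,0,60),Q)"
```

```text
t 6.72 tin in seat [-82.4 -46.3  84.2] F seat [ 1.4  0.2 -1.7] tilt err [ 0.001 -0.102  0.002] w 0.0676 grip 51.8 j [-0.49  0.47  0.36  1.5  -0.25  1.68  1.42]
[-54.5  46.4  29.9] [-0.001  0.102 -0.002] rows 1.86098374996742 0.8178702691317932
```

play_rows --plan "-12 12 4 0 0.03 0 60; -26 24 12 0 0.06 0 60; -40 36 20 0 0.09 0 60; -50 44 26 0 0.102 0 60; -54 46 30 0 0.102 0 60; -54 46 30 0 0.102 0 60; -54 46 30 0 0.102 0 60; -54 46 30 0 0.102 0 60"

```text
clock: 7.38
ee_pos: [0.5662, 0.1707, 0.2466]
ee_rot: [0.033, 0.958, 0.01, -0.286]
force: [0.2, 0.1, -1.5]
gripper_width: 0.068
finger_force: 51.9
```

Run:
```python
from h import *
from station import snapshot
o=st(SY)
go(seat_tcp(SY,-25,0,30),Q)
im=snapshot("scene");t=snapshot("top");w=snapshot("wrist")
f=lambda a,n:cv2.resize(a,(380,285*2) if 0 else (n,400))
cv2.imwrite("pics/p1.png",np.hstack([cv2.resize(im[140:300,230:390],(400,400)),cv2.resize(t[150:310,160:320],(400,400))]))
```

```text
t 7.38 tin in seat [-27.3  -2.9  62.9] F seat [ 1.   0.1 -1.2] tilt err [-0.001 -0.007  0.003] w 0.068 grip 51.9 j [-0.47  0.64  0.34  1.38 -0.32  1.74  1.4 ]
[-2.1  2.9 33. ] [ 0.001  0.007 -0.003] rows 0.795173818267397 0.059587728666407234
```

View pics/p1.png

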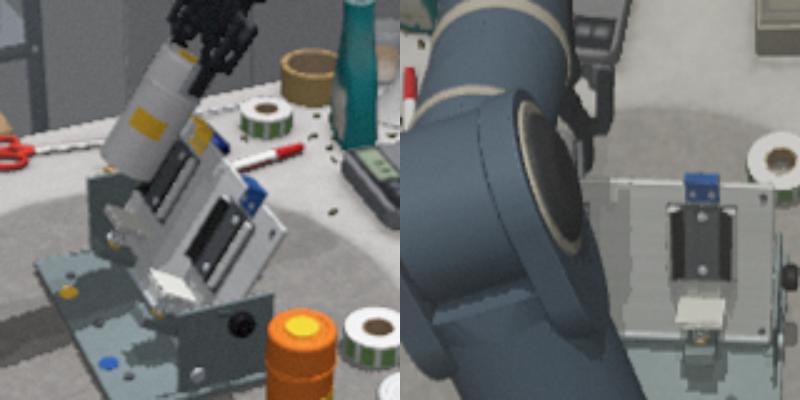

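The picture shows the yellow tin held parallel to the bed over its station and clear of the keeper at (205,130). Next I'll lower it onto the foot.

play_rows --plan "-1 1 8 0 0 0 60; -2 2 20 0 0.004 0 60; -3 3 32 0 0.007 0 60; -3 3 42 0 0.007 0 60; -3 3 48 0 0.007 0 60; -3 3 48 0 0.007 0 60; -3 3 48 0 0.007 0 60; -3 3 48 0 0.007 0 60"

```text
clock: 8.2
ee_pos: [0.5432, 0.1762, 0.2045]
ee_rot: [0.032, 0.957, 0.01, -0.29]
force: [0.6, -0.4, -2.2]
gripper_width: 0.0682
finger_force: 51.9
```

```bash
python3 -c "
from h import *
o=st(SY)"
```

```text
t 8.2 tin in seat [-23.4   1.1  15. ] F seat [ 1.8 -0.3 -1.5] tilt err [-0.001  0.     0.001] w 0.0682 grip 51.9 j [-0.49  0.64  0.33  1.48 -0.32  1.64  1.41]
```

play_rows --plan "0 0 2 0 0 0 60; 0 0 4 0 0 0 60; 0 0 6 0 0 0 60; 0 0 8 0 0 0 60; 0 0 8 0 0 0 60; 0 0 8 0 0 0 60"

```text
clock: 8.7
ee_pos: [0.5388, 0.1765, 0.1981]
ee_rot: [0.032, 0.957, 0.01, -0.289]
force: [1.0, -0.5, -0.1]
gripper_width: 0.0679
finger_force: 52.3
```

```bash
python3 -c "
from h import *
o=st(SY)"
```

```text
t 8.7 tin in seat [-23.5   1.1   7.3] F seat [ 0.9 -0.4  0.5] tilt err [-0.001 -0.     0.001] w 0.0679 grip 52.3 j [-0.49  0.64  0.33  1.49 -0.32  1.63  1.41]
```

play_rows --plan "0 0 1.5 0 0 0 60; 0 0 3 0 0 0 60; 0 0 4.5 0 0 0 60; 0 0 6 0 0 0 60; 0 0 6 0 0 0 60; 0 0 6 0 0 0 60"

```text
clock: 9.2
ee_pos: [0.535, 0.1768, 0.1925]
ee_rot: [0.032, 0.956, 0.01, -0.29]
force: [3.5, -0.2, 3.6]
gripper_width: 0.0679
finger_force: 52.5
```

```bash
python3 -c "
from h import *
o=st(SY)"
```

```text
t 9.2 tin in seat [-23.5   1.1   0.4] F seat [ 0.9 -0.   4.9] tilt err [-0.001  0.001  0.001] w 0.0679 grip 52.5 j [-0.5   0.64  0.33  1.51 -0.33  1.61  1.41]
```

play_rows --plan "0 0 1.5 0 0 0 60; 0 0 3 0 0 0 60; 0 0 4.5 0 0 0 60; 0 0 6.5 0 0 0 60; 0 0 6.5 0 0 0 60; 0 0 6.5 0 0 0 60"

```text
clock: 9.7
ee_pos: [0.5316, 0.177, 0.1872]
ee_rot: [0.032, 0.956, 0.01, -0.29]
force: [4.0, -0.1, 5.1]
gripper_width: 0.0678
finger_force: 52.7
```

Run:
```python
from h import *
from station import snapshot
o=st(SY)
w=snapshot("wrist");im=snapshot("scene")
cv2.imwrite("pics/p2.png",np.hstack([cv2.resize(im[165:265,260:345],(408,480)),cv2.resize(w,(390,293)) if 0 else cv2.resize(w[:,120:510],(390,480))]))
```

```text
t 9.7 tin in seat [-23.5   1.1  -5.9] F seat [0.5 0.2 6.4] tilt err [-0.001  0.001  0.001] w 0.0678 grip 52.7 j [-0.5   0.64  0.32  1.52 -0.33  1.6   1.41]
```

View pics/p2.png

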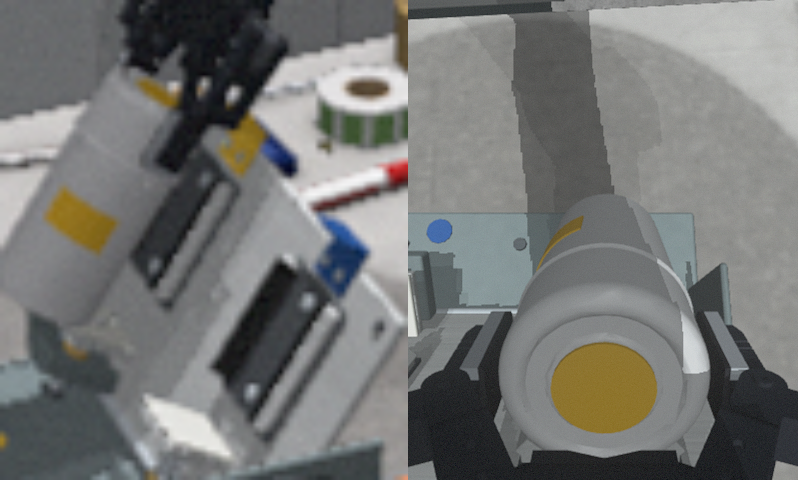

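Left: the tin is on the foot, parallel to the bed, with its lid still in front of the keeper at (240,145). Right: the dot is centred between the fingers. Next: press slightly more, then lay it back.

play_rows --plan "0 0 1.5 0 0 0 60; -2 -1 1.5 0 0 0 60; -4 -1 1.5 0 0 0 60; -6 -1 1.5 0 0 0 60; -8 -1 1.5 0 0 0 60; -10 -1 1.5 0 0 0 60; -12 -1 1.5 0 0 0 60; -12 -1 1.5 0 0 0 60; -12 -1 1.5 0 0 0 60"

```text
clock: 10.55
ee_pos: [0.5401, 0.1756, 0.1793]
ee_rot: [0.032, 0.956, 0.01, -0.291]
force: [2.8, -0.6, 5.2]
gripper_width: 0.0679
finger_force: 52.7
```

```bash
python3 -c "
from h import *
o=st(SY)"
```

```text
t 10.55 tin in seat [-12.    0.3  -7.6] F seat [-0.5 -0.4  5.9] tilt err [-0.001  0.002  0.001] w 0.0679 grip 52.7 j [-0.49  0.66  0.32  1.5  -0.33  1.6   1.42]
```

play_rows --plan "-2 0 0 0 0 0 60; -4 0 0 0 0 0 60; -6 0 0 0 0 0 60; -6 0 0 0 0 0 60; -6 0 0 0 0 0 60"

```text
clock: 10.97
ee_pos: [0.5445, 0.1753, 0.1765]
ee_rot: [0.032, 0.956, 0.01, -0.292]
force: [1.2, 0.0, 6.6]
gripper_width: 0.0679
finger_force: 52.8
```

```bash
python3 -c "
from h import *
o=st(SY)"
```

```text
t 10.97 tin in seat [-6.7  0.2 -7.6] F seat [-2.7  0.1  6.2] tilt err [-0.001  0.004  0.001] w 0.0679 grip 52.8 j [-0.49  0.67  0.32  1.49 -0.33  1.6   1.42]
```

play_rows --plan "-1 0 0 0 0 0 60; -2 0 0 0 0 0 60; -2 0 0 0 0 0 60; -2 0 0 0 0 0 60"

```text
clock: 11.3
ee_pos: [0.5447, 0.1753, 0.1764]
ee_rot: [0.032, 0.955, 0.01, -0.294]
force: [-3.1, -1.0, 11.0]
gripper_width: 0.0679
finger_force: 52.9
```

Run:
```python
from h import *
from station import snapshot
o=st(SY);print(SR.inv().apply(o["wrist_torque"]).round(2))
w=snapshot("wrist");im=snapshot("scene");cv2.imwrite("pics/p3s.png",im);cv2.imwrite("pics/p3w.png",w)
```

```text
t 11.3 tin in seat [-6.5  0.2 -7.5] F seat [-8.6 -1.2  7.5] tilt err [-0.001  0.008  0.   ] w 0.0679 grip 52.9 j [-0.48  0.67  0.32  1.49 -0.33  1.61  1.43]
[-0.09  1.14  0.15]
```

Contact at x ≈ -6.6 while pressed about 8 mm low probably means the wider lid is touching the rail tops. The lid is already under the keeper, so I'll ease off and let it rise, then lay it back.

play_rows --plan "2.5 0 0 0 0 0 60; 2.5 0 -1.5 0 0 0 60; 2.5 0 -3 0 0 0 60; 2.5 0 -4.5 0 0 0 60; 2.5 0 -4.5 0 0 0 60; 2.5 0 -4.5 0 0 0 60"

```text
clock: 11.9
ee_pos: [0.547, 0.1751, 0.1799]
ee_rot: [0.032, 0.956, 0.01, -0.291]
force: [-0.1, 0.4, 5.4]
gripper_width: 0.0679
finger_force: 52.5
```

```bash
python3 -c "
from h import *
o=st(SY,.099)"
```

```text
t 11.9 tin in seat [-6.5  0.2 -4.3] F seat [-3.1  0.4  4.4] tilt err [-0.001  0.003  0.001] w 0.0679 grip 52.5 j [-0.48  0.67  0.32  1.48 -0.33  1.61  1.42]
```

play_rows --plan "0 0 -1 0 0 0 60; 0 0 -2 0 0 0 60; 0 0 -2 0 0 0 60; 0 0 -2 0 0 0 60"

```text
clock: 12.23
ee_pos: [0.5492, 0.1748, 0.1816]
ee_rot: [0.033, 0.957, 0.01, -0.289]
force: [2.9, 0.4, 4.2]
gripper_width: 0.0681
finger_force: 52.5
```

```bash
python3 -c "
from h import *
o=st(SY,.099)"
```

```text
t 12.23 tin in seat [-5.7  0.  -1.7] F seat [0.1 0.6 5.1] tilt err [-0.001 -0.     0.002] w 0.0681 grip 52.5 j [-0.48  0.67  0.33  1.48 -0.33  1.61  1.42]
```

play_rows --plan "-1 0 0 0 0 0 60; -2 0 0 0 0 0 60; -2 0 0 0 0 0 60; -2 0 0 0 0 0 60"

```text
clock: 12.57
ee_pos: [0.5505, 0.1747, 0.1805]
ee_rot: [0.032, 0.956, 0.01, -0.29]
force: [2.3, 0.1, 4.2]
gripper_width: 0.0679
finger_force: 52.4
```

```bash
python3 -c "
from h import *
o=st(SY,.099)"
```

```text
t 12.57 tin in seat [-4.   0.1 -1.9] F seat [-0.4  0.3  4.8] tilt err [-0.001  0.001  0.001] w 0.0679 grip 52.4 j [-0.48  0.67  0.32  1.47 -0.33  1.61  1.42]
```

play_rows --plan "-1 0 0 0 0 0 60; -1 0 0 0 0 0 60; -1 0 0 0 0 0 60"

```text
clock: 12.82
ee_pos: [0.5506, 0.1747, 0.1805]
ee_rot: [0.032, 0.956, 0.01, -0.291]
force: [1.1, -0.2, 6.8]
gripper_width: 0.0678
finger_force: 52.7
```

```bash
python3 -c "
from h import *
o=st(SY,.099)"
```

```text
t 12.82 tin in seat [-3.8  0.  -1.8] F seat [-2.8 -0.1  6.3] tilt err [-0.001  0.003  0.001] w 0.0678 grip 52.7 j [-0.48  0.67  0.32  1.47 -0.33  1.62  1.42]
```

play_rows --plan "0 0 0 0 -0.01 0 60; 0 0 0 0 -0.02 0 60; 0 0 0 0 -0.02 0 60; 0 0 0 0 -0.02 0 60"

```text
clock: 13.15
ee_pos: [0.5506, 0.1745, 0.1801]
ee_rot: [0.032, 0.959, 0.009, -0.281]
force: [-0.9, -0.3, 5.5]
gripper_width: 0.068
finger_force: 52.4
```

```bash
python3 -c "
from h import *
o=st(SY,.099);print(SR.inv().apply(o['wrist_torque']).round(2))"
```

```text
t 13.15 tin in seat [-3.6 -0.1 -2.2] F seat [-3.8 -0.4  4. ] tilt err [-0.    -0.017  0.001] w 0.068 grip 52.4 j [-0.49  0.66  0.33  1.49 -0.33  1.6   1.42]
[-0.33  0.18  0.04]
```

play_rows --plan "0 0 0 0 0.01 0 60; 0 0 0 0 0.02 0 60; 0 0 0 0 0.03 0 60; 0 0 0 0 0.04 0 60; 0 0 0 0 0.04 0 60; 0 0 0 0 0.04 0 60"

```text
clock: 13.65
ee_pos: [0.5509, 0.1742, 0.1806]
ee_rot: [0.032, 0.953, 0.01, -0.301]
force: [-1.6, -1.3, 8.4]
gripper_width: 0.0677
finger_force: 52.9
```

```bash
python3 -c "
from h import *
o=st(SY,.099);print(SR.inv().apply(o['wrist_torque']).round(2))"
```

```text
t 13.65 tin in seat [-3.6 -0.4 -1.6] F seat [-5.9 -1.4  6.1] tilt err [-0.001  0.023  0.001] w 0.0677 grip 52.9 j [-0.48  0.68  0.32  1.46 -0.33  1.64  1.43]
[-0.31  0.26  0.18]
```

play_rows --plan "0 0 0 0 -0.01 0 60; 0 0 0 0 -0.02 0 60; 0 0 -1 0 -0.02 0 60; 0 0 -2 0 -0.02 0 60; 0 0 -2 0 -0.02 0 60; 0 0 -2 0 -0.02 0 60"

```text
clock: 14.15
ee_pos: [0.5512, 0.1742, 0.1807]
ee_rot: [0.033, 0.956, 0.009, -0.292]
force: [-5.2, -2.3, 0.3]
gripper_width: 0.0682
finger_force: 52.0
```

```bash
python3 -c "
from h import *
o=st(SY,.099);print(SR.inv().apply(o['wrist_torque']).round(2))"
```

```text
t 14.15 tin in seat [-3.4 -0.5 -1.3] F seat [-4.4 -2.6 -2.5] tilt err [0.    0.005 0.002] w 0.0682 grip 52.0 j [-0.48  0.68  0.33  1.47 -0.33  1.62  1.42]
[-0.51  0.18  0.05]
```

play_rows --plan "0.5 0 1 0 0 0 60; 0.5 0 1 0 0 0 69; 0.5 0 1 0 0 0 71; 0.5 0 1 0 0 0 73; 0.5 0 1 0 0 0 77; 0.5 0 1 0 0 0 81; 0.5 0 1 0 0 0 85; 0.5 0 1 0 0 0 85; 0.5 0 1 0 0 0 85"

```text
clock: 14.9
ee_pos: [0.5514, 0.1748, 0.181]
ee_rot: [0.032, 0.956, 0.01, -0.29]
force: [0.6, -0.4, -0.4]
gripper_width: 0.0852
finger_force: 0.0
```

```bash
python3 -c "
from h import *
o=st(SY,.099)"
```

```text
t 14.9 tin in seat [-3.5  0.2 -1. ] F seat [ 0.8 -0.3  0.1] tilt err [-0.001  0.001  0.001] w 0.0852 grip 0.0 j [-0.48  0.67  0.32  1.47 -0.33  1.62  1.42]
```

play_rows --plan "0 0 -8 0 0 0 85; 0 0 -22 0 0 0 85; 0 0 -42 0 0 0 85; 0 0 -65 0 0 0 85; 0 0 -88 0 0 0 85; 0 0 -105 0 0 0 85; 0 0 -110 0 0 0 85; 0 0 -110 0 0 0 85"

```text
clock: 15.57
ee_pos: [0.6134, 0.1702, 0.2735]
ee_rot: [0.033, 0.957, 0.01, -0.289]
force: [-0.3, -0.4, -0.6]
gripper_width: 0.0851
finger_force: 0.0
```

Run:
```python
from h import *
from station import snapshot
o=st(SY,.099)
im=snapshot("scene");S=cam("scene");cv2.imwrite("pics/p4s.png",im);w=snapshot("wrist");W=cam("wrist");cv2.imwrite("pics/p4w.png",w)
for n,C,I in(("s",S,im),("w",W,w)):
    for b in blobs(I,"y",40):print(n,b)
    for x in(-4,0):
        print("exp dot",proj(C,SY+SR.apply([x/1e3,0,.138])),"lid front",proj(C,SY+SR.apply([(x-34.5)/1e3,0,.138])),"bottom front",proj(C,SY+SR.apply([(x-32.5)/1e3,0,0])),"keeper",proj(C,SY+SR.apply([.0225,0,.138])))
go((.4331,-.3165,.28),pose(YAW))
```

```text
t 15.57 tin in seat [ -3.1  -0.3 110.5] F seat [ 0.1 -0.4 -0.6] tilt err [-0.002 -0.002  0.002] w 0.0851 grip 0.0 j [-0.44  0.7   0.34  1.2  -0.33  1.85  1.4 ]
s ((np.float64(310.8), np.float64(193.4)), 41, [307, 187, 8, 14])
s ((np.float64(283.3), np.float64(211.5)), 81, [277, 205, 14, 13])
s ((np.float64(350.4), np.float64(270.3)), 85, [344, 267, 14, 8])
s ((np.float64(358.4), np.float64(302.5)), 41, [355, 298, 8, 10])
exp dot [300.60150371 185.10346097] lid front [290.49579128 180.5610783 ] bottom front [265.58204187 223.16976795] keeper [308.17856184 188.50924732]
exp dot [301.75537055 185.62210869] lid front [291.68177211 181.09416084] bottom front [266.77631465 223.6226491 ] keeper [308.17856184 188.50924732]
w ((np.float64(314.1), np.float64(259.5)), 1727, [287, 233, 57, 53])
w ((np.float64(315.0), np.float64(315.4)), 1601, [288, 301, 55, 30])
exp dot [314.6782749  260.58994768] lid front [314.45079295 199.3135959 ] bottom front [315.00983587 167.1833378 ] keeper [314.83887273 303.84986002]
exp dot [314.70326163 267.32057195] lid front [314.47832166 206.72895046] bottom front [315.02496386 171.91050577] keeper [314.83887273 303.84986002]
[ 125.2 -498.    74. ] [ 0.    -0.59  -0.002] rows 12.441985908459325 4.7225787643379995
```

play_rows --plan "3 -12 -5 0 0 0 85; 10 -40 -5 0 -0.05 0 85; 18 -75 -5 0 -0.11 0 85; 28 -110 0 0 -0.17 0 85; 37 -148 5 0 -0.23 0 85; 47 -186 12 0 -0.29 0 85; 56 -224 20 0 -0.35 0 85; 66 -262 28 0 -0.41 0 85; 75 -300 36 0 -0.47 0 85; 85 -338 44 0 -0.53 0 85"

```text
clock: 16.5
ee_pos: [0.4921, -0.1622, 0.2828]
ee_rot: [0.034, 0.999, 0.001, -0.029]
force: [0.6, -0.3, 0.8]
gripper_width: 0.0847
finger_force: 0.0
```

```bash
python3 -c "
from h import *
o=observe();print(o['ee_pos'],o['joints'].round(2))
go((.4331,-.3165,.26),pose(YAW))"
```

```text
[ 0.49210108 -0.16224054  0.28275755] [-0.19  0.2   0.5   1.82 -0.09  1.2   1.84]
[  47.  -157.9   25.5] [ 0.    -0.057 -0.002] rows 3.9980423462136288 0.45767663285877797
```

play_rows --plan "9 -32 5 0 -0.02 0 85; 20 -67 10 0 -0.04 0 85; 31 -102 16 0 -0.057 0 85; 40 -133 21 0 -0.057 0 85; 46 -152 25 0 -0.057 0 85; 47 -158 25 0 -0.057 0 85; 47 -158 25 0 -0.057 0 85; 47 -158 25 0 -0.057 0 85; 47 -158 25 0 -0.057 0 85"

```text
clock: 17.25
ee_pos: [0.4363, -0.3128, 0.2607]
ee_rot: [0.032, 0.999, 0.001, -0.001]
force: [-0.0, 0.0, 0.4]
gripper_width: 0.0852
finger_force: 0.0
```

Run:
```python
from h import *
from station import snapshot
C=cam("wrist");im=snapshot("wrist")
for b in blobs(im,"b",60):print(b,onz(C,b[0],.138).round(4))
go((.4331,-.3163,.098),pose(YAW))
```

```text
((np.float64(310.1), np.float64(228.6)), 1636, [287, 207, 47, 44]) [ 0.4331 -0.3158  0.138 ]
((np.float64(123.9), np.float64(269.2)), 1563, [101, 248, 47, 43]) [ 0.4541 -0.4478  0.138 ]
[  2.8  -3.9 162.8] [ 0.001 -0.002  0.002] rows 3.905968094263748 0.021569738448103552
```

play_rows --plan "1 -1 20 0 0 0 85; 2 -3 50 0 0 0 85; 2.8 -3.2 80 0 0 0 85; 2.8 -3.2 110 0 0 0 85; 2.8 -3.2 135 0 0 0 85; 2.8 -3.2 153 0 0 0 85; 2.8 -3.2 163 0 0 0 85; 2.8 -3.2 163 0 0 0 85; 2.8 -3.2 163 0 0 0 85"

```text
clock: 18.05
ee_pos: [0.4328, -0.3171, 0.0981]
ee_rot: [0.033, 0.999, 0.0, -0.001]
force: [0.1, 0.7, -0.3]
gripper_width: 0.0851
finger_force: 0.0
```

play_rows --plan "0 0 0 0 0 0 60; 0 0 0 0 0 0 60; 0 0 0 0 0 0 60; 0 0 0 0 0 0 60; 0 0 0 0 0 0 60; 0 0 0 0 0 0 60; 0 0 0 0 0 0 60; 0 0 0 0 0 0 60" --squeeze 45

```text
clock: 18.72
ee_pos: [0.4334, -0.3179, 0.0996]
ee_rot: [0.034, 0.999, -0.0, 0.001]
force: [-0.4, 1.6, 5.8]
gripper_width: 0.0681
finger_force: 50.4
```

play_rows --plan "0 0 -8 0 0 0 60; 0 0 -25 0 0 0 60; 0 0 -50 0 0 0 60; 0 0 -80 0 0 0 60; 0 0 -115 0 0 0 60; 0 0 -150 0 0 0 60; 0 0 -180 0 0 0 60; 0 0 -200 0 0 0 60; 0 0 -200 0 0 0 60; 0 0 -200 0 0 0 60"

```text
clock: 19.55
ee_pos: [0.4324, -0.3177, 0.2986]
ee_rot: [0.034, 0.999, -0.0, -0.0]
force: [0.1, 0.9, -3.5]
gripper_width: 0.0681
finger_force: 51.8
```

```bash
python3 -c "
from h import *
o=st(SB,.099)
go(seat_tcp(SB,-25,0,60),Q)"
```

```text
t 19.55 tin in seat [-140.5 -359.1   49.1] F seat [ 2.   0.9 -2.9] tilt err [-0.    -0.588  0.002] w 0.0681 grip 51.8 j [ 0.04  0.2   0.61  1.8  -0.12  1.18  2.19]
[-100.9  359.3   55.7] [ 0.     0.588 -0.002] rows 9.04920983491706 4.703946864412625
```

play_rows --plan "0 20 0 0 0 0 60; -2 50 0 0 0.02 0 60; -6 85 0 0 0.07 0 60; -12 120 0 0 0.13 0 60; -20 155 0 0 0.19 0 60; -28 190 0 0 0.25 0 60; -38 225 0 0 0.31 0 60; -48 260 0 0 0.37 0 60; -60 290 0 0 0.43 0 60; -72 320 0 0 0.48 0 60"

```text
clock: 20.38
ee_pos: [0.5259, -0.0011, 0.2954]
ee_rot: [0.032, 0.97, 0.008, -0.241]
force: [1.2, 0.0, -1.3]
gripper_width: 0.0683
finger_force: 52.0
```

```bash
python3 -c "
from h import *
o=st(SB,.099)
go(seat_tcp(SB,-25,0,60,.099),Q)"
```

```text
t 20.38 tin in seat [-78.4 -37.   86.6] F seat [ 1.7  0.1 -0.4] tilt err [-0.    -0.1    0.001] w 0.0683 grip 52.0 j [-0.34  0.46  0.42  1.53 -0.17  1.68  1.62]
[-50.5  37.1  31.8] [ 0.     0.1   -0.001] rows 1.6841514054298843 0.8018162190810967
```

play_rows --plan "-12 10 4 0 0.03 0 60; -26 20 12 0 0.06 0 60; -40 30 20 0 0.09 0 60; -48 36 26 0 0.1 0 60; -51 38 30 0 0.1 0 60; -51 38 30 0 0.1 0 60; -51 38 30 0 0.1 0 60; -51 38 30 0 0.1 0 60"

```text
clock: 21.05
ee_pos: [0.5596, 0.0315, 0.2486]
ee_rot: [0.033, 0.958, 0.01, -0.286]
force: [0.0, -0.1, -2.0]
gripper_width: 0.0682
finger_force: 52.0
```

```bash
python3 -c "
from h import *
o=st(SB,.099)
go(seat_tcp(SB,-24,0,15,.099),Q)"
```

```text
t 21.05 tin in seat [-26.3  -2.2  65.1] F seat [ 1.1 -0.1 -1.7] tilt err [-0.002 -0.008  0.003] w 0.0682 grip 52.0 j [-0.33  0.6   0.4   1.45 -0.22  1.72  1.6 ]
[-1.9  2.2 50.1] [ 0.002  0.008 -0.003] rows 1.2035313782475037 0.06662632205093577
```

play_rows --plan "-1 1 8 0 0 0 60; -2 2 20 0 0.004 0 60; -2 2 32 0 0.008 0 60; -2 2 42 0 0.008 0 60; -2 2 50 0 0.008 0 60; -2 2 50 0 0.008 0 60; -2 2 50 0 0.008 0 60; -2 2 50 0 0.008 0 60"

```text
clock: 21.72
ee_pos: [0.5346, 0.0363, 0.205]
ee_rot: [0.032, 0.956, 0.01, -0.29]
force: [-0.0, 0.3, -2.8]
gripper_width: 0.0681
finger_force: 52.0
```

play_rows --plan "0 0 2 0 0 0 60; 0 0 4 0 0 0 60; 0 0 6 0 0 0 60; 0 0 8 0 0 0 60; 0 0 8 0 0 0 60; 0 0 8 0 0 0 60"

```text
clock: 22.22
ee_pos: [0.53, 0.0366, 0.1982]
ee_rot: [0.032, 0.956, 0.01, -0.29]
force: [0.7, 0.2, -0.4]
gripper_width: 0.068
finger_force: 52.4
```

```bash
python3 -c "
from h import *
o=st(SB,.099)"
```

```text
t 22.22 tin in seat [-23.2   0.9   6.6] F seat [0.8 0.2 0. ] tilt err [-0.001  0.001  0.001] w 0.068 grip 52.4 j [-0.35  0.6   0.38  1.57 -0.23  1.61  1.6 ]
```

play_rows --plan "0 0 1.5 0 0 0 60; 0 0 3 0 0 0 60; 0 0 4.5 0 0 0 60; 0 0 6 0 0 0 60; 0 0 7.5 0 0 0 60; 0 0 9 0 0 0 60; 0 0 10.5 0 0 0 60; 0 0 10.5 0 0 0 60; 0 0 10.5 0 0 0 60"

```text
clock: 22.97
ee_pos: [0.5241, 0.037, 0.1893]
ee_rot: [0.032, 0.956, 0.01, -0.29]
force: [2.3, 0.7, 4.9]
gripper_width: 0.068
finger_force: 52.6
```

```bash
python3 -c "
from h import *
o=st(SB,.099)"
```

```text
t 22.97 tin in seat [-23.2   0.9  -4.2] F seat [-0.9  0.9  5.3] tilt err [-0.001  0.002  0.001] w 0.068 grip 52.6 j [-0.35  0.6   0.38  1.59 -0.23  1.58  1.61]
```

play_rows --plan "-2 -0.5 0 0 0 0 60; -4 -1 0 0 0 0 60; -6 -1 0 0 0 0 60; -8 -1 0 0 0 0 60; -10 -1 0 0 0 0 60; -12 -1 0 0 0 0 60; -14 -1 0 0 0 0 60; -14 -1 0 0 0 0 60; -14 -1 0 0 0 0 60"

```text
clock: 23.72
ee_pos: [0.5357, 0.0351, 0.1813]
ee_rot: [0.032, 0.956, 0.01, -0.29]
force: [3.0, 0.0, 5.1]
gripper_width: 0.0678
finger_force: 52.7
```

```bash
python3 -c "
from h import *
o=st(SB,.099)"
```

```text
t 23.72 tin in seat [-9.  -0.2 -4.3] F seat [-0.3  0.2  5.9] tilt err [-0.001  0.002  0.002] w 0.0678 grip 52.7 j [-0.34  0.63  0.38  1.57 -0.24  1.59  1.61]
```

play_rows --plan "-1.5 0 0 0 0 0 60; -3 0 0 0 0 0 60; -4 0 0 0 0 0 60; -4 0 0 0 0 0 60; -4 0 0 0 0 0 60"

```text
clock: 24.13
ee_pos: [0.5389, 0.035, 0.1792]
ee_rot: [0.032, 0.956, 0.01, -0.291]
force: [2.4, -0.2, 4.4]
gripper_width: 0.0677
finger_force: 52.7
```

```bash
python3 -c "
from h import *
o=st(SB,.099)"
```

```text
t 24.13 tin in seat [-5.2 -0.1 -4.3] F seat [-0.5 -0.   5. ] tilt err [-0.001  0.002  0.001] w 0.0677 grip 52.7 j [-0.34  0.64  0.38  1.56 -0.24  1.59  1.61]
```

play_rows --plan "0 0 -1.5 0 0 0 60; -1 0 -1.5 0 0 0 60; -2 0 -1.5 0 0 0 60; -2 0 -1.5 0 0 0 60; -2 0 -1.5 0 0 0 60"

```text
clock: 24.55
ee_pos: [0.5414, 0.0349, 0.1793]
ee_rot: [0.032, 0.956, 0.01, -0.291]
force: [1.5, -0.3, 4.2]
gripper_width: 0.0683
finger_force: 52.7
```

```bash
python3 -c "
from h import *
o=st(SB,.099)"
```

```text
t 24.55 tin in seat [-3.2 -0.1 -2.8] F seat [-1.  -0.2  4.3] tilt err [-0.001  0.002  0.001] w 0.0683 grip 52.7 j [-0.34  0.64  0.38  1.55 -0.24  1.59  1.61]
```

play_rows --plan "-1 0 0 0 0 0 60; -2 0 0 0 0 0 60; -2 0 0 0 0 0 60; -2 0 0 0 0 0 60"

```text
clock: 24.88
ee_pos: [0.543, 0.0348, 0.1782]
ee_rot: [0.032, 0.956, 0.01, -0.291]
force: [1.6, 0.3, 4.6]
gripper_width: 0.0678
finger_force: 52.7
```

```bash
python3 -c "
from h import *
o=st(SB,.099)"
```

```text
t 24.88 tin in seat [-1.2 -0.  -2.8] F seat [-1.2  0.4  4.7] tilt err [-0.001  0.002  0.001] w 0.0678 grip 52.7 j [-0.34  0.64  0.38  1.55 -0.24  1.59  1.61]
```

play_rows --plan "-1 0 0 0 0 0 60; -1.5 0 0 0 0 0 60; -1.5 0 0 0 0 0 60; -1.5 0 0 0 0 0 60"

```text
clock: 25.22
ee_pos: [0.5442, 0.0347, 0.1778]
ee_rot: [0.032, 0.956, 0.01, -0.291]
force: [2.2, 0.2, 5.4]
gripper_width: 0.0682
finger_force: 52.8
```

```bash
python3 -c "
from h import *
o=st(SB,.099)"
```

```text
t 25.22 tin in seat [ 0.1 -0.  -2.5] F seat [-1.2  0.4  5.7] tilt err [-0.001  0.002  0.001] w 0.0682 grip 52.8 j [-0.34  0.65  0.38  1.55 -0.24  1.59  1.61]
```

play_rows --plan "-1 0 0 0 0 0 60; -1.5 0 0 0 0 0 60; -1.5 0 0 0 0 0 60; -1.5 0 0 0 0 0 60"

```text
clock: 25.55
ee_pos: [0.5445, 0.0346, 0.1777]
ee_rot: [0.032, 0.956, 0.01, -0.292]
force: [-1.4, 0.5, 8.9]
gripper_width: 0.0678
finger_force: 52.9
```

```bash
python3 -c "
from h import *
o=st(SB,.099)"
```

```text
t 25.55 tin in seat [ 0.3 -0.1 -2.4] F seat [-6.1  0.4  6.6] tilt err [-0.001  0.005  0.001] w 0.0678 grip 52.9 j [-0.34  0.65  0.38  1.54 -0.24  1.59  1.62]
```

play_rows --plan "-1 0 0 0 0 0 60; -1 0 0 0 0 0 60; -1 0 0 0 0 0 60; -1 0 0 0 0 0 60"

```text
clock: 25.88
ee_pos: [0.5446, 0.0345, 0.1777]
ee_rot: [0.032, 0.956, 0.01, -0.293]
force: [-2.3, 0.0, 10.9]
gripper_width: 0.0679
finger_force: 53.1
```

```bash
python3 -c "
from h import *
o=st(SB,.099)"
```

```text
t 25.88 tin in seat [ 0.5 -0.2 -2.4] F seat [-7.9 -0.1  7.8] tilt err [-0.001  0.007  0.001] w 0.0679 grip 53.1 j [-0.34  0.65  0.38  1.54 -0.24  1.6   1.62]
```

play_rows --plan "1.5 0 0 0 0 0 60; 1.5 0 -1 0 0 0 60; 1.5 0 -2 0 0 0 60; 1.5 0 -2 0 0 0 60; 1.5 0 -2 0 0 0 60"

```text
clock: 26.3
ee_pos: [0.5452, 0.0343, 0.1784]
ee_rot: [0.032, 0.956, 0.01, -0.292]
force: [-1.7, -0.4, 3.8]
gripper_width: 0.0678
finger_force: 52.5
```

```bash
python3 -c "
from h import *
o=st(SB,.099)"
```

```text
t 26.3 tin in seat [ 0.6 -0.3 -1.4] F seat [-3.5 -0.5  2.2] tilt err [-0.001  0.005  0.002] w 0.0678 grip 52.5 j [-0.34  0.65  0.38  1.54 -0.24  1.6   1.61]
```

play_rows --plan "-0.5 0 -0.5 0 0 0 60; -0.5 0 -0.5 0 0 0 60; -0.5 0 -1 0 0 0 60; -0.5 0 -1 0 0 0 60"

```text
clock: 26.63
ee_pos: [0.5456, 0.0342, 0.1786]
ee_rot: [0.032, 0.956, 0.01, -0.293]
force: [-6.4, -0.9, 2.4]
gripper_width: 0.0679
finger_force: 52.2
```

```bash
python3 -c "
from h import *
o=st(SB,.099)"
```

```text
t 26.63 tin in seat [ 0.8 -0.5 -1. ] F seat [-6.6 -1.3 -1.5] tilt err [-0.     0.006  0.002] w 0.0679 grip 52.2 j [-0.34  0.65  0.38  1.54 -0.24  1.6   1.61]
```

play_rows --plan "0.8 0 0.7 0 0 0 60; 0.8 0 0.7 0 0 0 69; 0.8 0 0.7 0 0 0 71; 0.8 0 0.7 0 0 0 73; 0.8 0 0.7 0 0 0 77; 0.8 0 0.7 0 0 0 81; 0.8 0 0.7 0 0 0 85; 0.8 0 0.7 0 0 0 85; 0.8 0 0.7 0 0 0 85"

```text
clock: 27.38
ee_pos: [0.5462, 0.0346, 0.179]
ee_rot: [0.032, 0.956, 0.01, -0.29]
force: [0.3, -0.4, -0.1]
gripper_width: 0.0848
finger_force: 0.0
```

play_rows --plan "0 0 -8 0 0 0 85; 0 0 -22 0 0 0 85; 0 0 -42 0 0 0 85; 0 0 -65 0 0 0 85; 0 0 -88 0 0 0 85; 0 0 -105 0 0 0 85; 0 0 -110 0 0 0 85; 0 0 -110 0 0 0 85"

```text
clock: 28.05
ee_pos: [0.6081, 0.0301, 0.2713]
ee_rot: [0.032, 0.957, 0.01, -0.289]
force: [-0.1, -0.6, -0.1]
gripper_width: 0.0849
finger_force: 0.0
```

Run:
```python
from h import *
from station import snapshot
o=st(SB,.099)
w=snapshot("wrist");W=cam("wrist");cv2.imwrite("pics/p5w.png",w)
for c,S in(("y",SY),("b",SB)):
    for b in blobs(w,c,300):print(c,b)
    for x in(-4,0):print("exp dot",proj(W,S+SR.apply([x/1e3,0,.138])))
go((.50,.1,.43),pose(YAW))
```

```text
t 28.05 tin in seat [  1.5  -0.4 110.9] F seat [-0.  -0.6 -0.1] tilt err [-0.001 -0.001  0.002] w 0.0849 grip 0.0 j [-0.3   0.67  0.4   1.27 -0.24  1.83  1.6 ]
y ((np.float64(476.8), np.float64(188.2)), 461, [458, 170, 45, 46])
y ((np.float64(565.9), np.float64(249.0)), 2417, [537, 223, 59, 53])
y ((np.float64(85.9), np.float64(283.3)), 1507, [64, 262, 45, 43])
y ((np.float64(554.2), np.float64(305.9)), 1765, [508, 292, 80, 29])
exp dot [568.43640063 250.98714012]
exp dot [567.06960763 257.77509658]
b ((np.float64(315.3), np.float64(256.6)), 2302, [288, 231, 56, 52])
b ((np.float64(315.5), np.float64(305.9)), 1560, [289, 291, 54, 30])
exp dot [315.13758032 251.60542405]
exp dot [315.16017025 258.3872703 ]
[181.6  62.3 -70.7] [ 0.001 -0.59  -0.002] rows 4.906799315393028 4.717082427934309
```

Run:
```python
from h import *
from station import snapshot
s=snapshot("scene");w=cv2.imread("pics/p5w.png")
cv2.imwrite("pics/final.png",np.hstack([cv2.resize(s[165:285,240:350],(458,500),interpolation=cv2.INTER_CUBIC),cv2.resize(w[60:460,250:640][:, :],(340,349)) if 0 else cv2.resize(w[90:390,250:640],(340,262)).copy() if 0 else cv2.copyMakeBorder(cv2.resize(w[90:390,250:640],(340,262)),0,238,0,0,cv2.BORDER_CONSTANT)]))
# side-edge tilt: project expected axis lines for yellow & blue tin in scene, compare strips
C=cam("scene")
h=cv2.cvtColor(s,cv2.COLOR_BGR2HSV)
for c in "yb":
    for b in blobs(s,c,30):
        if b[0][1]<300:print(c,b)
```

```text
y ((np.float64(310.7), np.float64(192.6)), 44, [307, 186, 8, 15])
y ((np.float64(283.2), np.float64(211.6)), 71, [278, 206, 13, 12])
y ((np.float64(350.4), np.float64(270.3)), 85, [344, 267, 14, 8])
b ((np.float64(328.1), np.float64(214.4)), 60, [318, 208, 18, 18])
b ((np.float64(300.2), np.float64(235.8)), 101, [294, 229, 14, 14])
b ((np.float64(273.1), np.float64(284.8)), 30, [270, 283, 7, 5])
```

View pics/final.png

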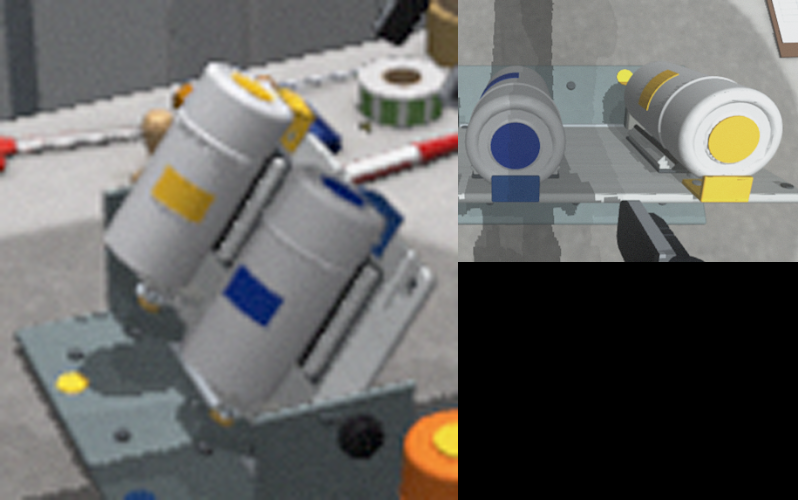

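Both tins lie parallel to the rails, each with its lid under its own keeper, and the gripper is clear of everything.

```bash
python3 -c "
from station import *
print(hand_in())"
```

```text
the job is handed in; nothing more can be done
None
```

I loaded both tins, yellow then blue, each resting on its rails under its own keeper, and handed the job in at about 28 s on the robot's clock; no verdict came back.

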